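# Close the press on a bundle of folders by pushing its spoked handle

## Robot

A 7-joint arm with a two-finger parallel gripper is mounted at the origin on the work surface. World frame = base frame: x ahead of the robot, y to its left, z up, the work surface at z = 0. Lengths are in m, angles in rad, forces in N, time in s.
With the tool pointing down it reaches from about 0.425 to 0.875 m from the base axis. Payload 8.4 kg.
Tool frame: the origin (TCP) lies midway between the tips of the shut fingers; the grasp point (between the pads) lies manip.tcp_to_grasp behind it (manip.tcp_to_grasp is the distance from the TCP to the grasp point, in m); z points along the fingers, y is the line along which they close (so a half turn about z gives the same grasp; the last joint's range is limited). The gripper opens to 87 mm and grips with 3 to 60 N. Pads are 19 mm wide; open, the fingers measure 117 mm over their backs; the gripper's body (75 mm by 190 mm) begins 51 mm behind the grasp point.
Start: joints at [1.186, 0.333, 0.04, 1.465, -0.013, 1.343, -0.059], TCP at [0.183, -0.624, 0.223] pointing down, gripper open.
Joint ranges: [-2.58, 2.58], [-0.38, 2.09], [-1.3, 1.39], [0.25, 2.4], [-1.5, 4.64], [0.08, 2.09], [-2.65, 2.65]. Speed limits (rad/s): [2.22, 2.22, 2.79, 2.79, 3.14, 3.14, 3.14].

## Interface

Orientations are given as a unit quaternion [w, x, y, z].
In Python, from bench import manip gives the robot as it stands. The module is installed in compiled form; this text tells all that it offers.
- The arm moves only by the tool apply_moves, never from a script. Its argument "increments" is text: rows parted by semicolons, each of 6 numbers parted by spaces: the shift along the tool's x, y, z in units of 0.15 m (1.0 is 0.15 m), then the turn, a rotation vector about the tool's x, y, z in units of pi/4 rad (1.0 is pi/4 rad). In form: x y z rx ry rz; .... A call has 1 to 20 rows; each row shifts and turns the commanded pose from where the row before left it, along the tool's axes as they then stand; what a row does not reach is not made up. A row lasts 1/8 s, in which the tool goes at most 62.5 mm and 10.7 degrees, less where a joint would pass 70% of its speed; a pose out of reach is approached as far as the arm can. A call with a number of a shift or a turn outside -1 to 1 is refused whole. A call with a gripper value outside its range is refused whole. "fingers" is the closure, from 0 (fully open) to 1 (shut), set as the call begins (left out, the last holds). The fingers move at their own pace and stop on an object; "grip_force" is the grip in N (left out, the last holds). Time passes only in rows, so rows that do not move let the fingers close. It gives the time, the measured TCP pose, the force, the opening and the grip force at its end, in the units of the state.
- manip.observe(): the state, without advancing time (a new reading comes with each control period).
- manip.grab_frame(name): name is "scene" or "top" or "wrist"; returns a dict with "img" (480x640x3 uint8, red, green, blue), "fx", "fy", "cx", "cy" (pixels), "xyz" and "attitude" of the camera in the world. Camera axes: x right, y up, looking along -z (the intrinsics and any distortion apply to the point x, -y, -z); pixel columns grow to the right and rows downward; lengths in m; the calibration is good to about 2 mm. A picture is of the moment at which its call begins. There is no depth.
- manip.hand_in(): hands the job in; it is judged then, once.
The state is a dict: "clock": time; "q": joint angles; "qd": joint speeds; "joint_torque": joint torques, N m; "eef_pos": TCP position; "tcp_rot": TCP orientation; "force": force on the tool from outside, world axes, zero at the start; "moment": the same for the moment, N m; "width": opening from 0.0 (shut) to 1.0 (fully open); "finger_force": force on a finger pad.
Only numpy, scipy, OpenCV 4.12 (cv2) and the standard library are available. Lean on these libraries where they do the work, as an engineer would, in place of code of your own. Each camera call takes 0.05 s, during which the arm holds its last target. There are 200 camera calls.

## Task

Close the bench press on the bundle of folders: with a fingertip, push the spokes of the three-spoke handle on top clockwise (seen from above) until the platen has come down on the bundle and its four springs have begun to give, but stop well before the springs are squeezed solid. Only push, do not grip or lift anything; leave the bundle and the things around the press where they are, and take the finger away so that the press holds by itself.

Things in the scene. Friction and masses are not known exactly. Their poses are not given: they have to be found in the camera images.
- press: grey bench press fixed on the table: bed 240 (x) x 320 (y) x 30 mm, columns 22 mm thick at y = +-135 mm, a crosshead bar 50 mm (x) x 310 mm (y) on them, its top 175 mm over the table (nuts and collar up to 187 mm); above it only the handle on its shaft. Origin: centre of the bed's underside, at table height; x away from the robot at yaw 0, z up along the screw
- hub (a point): centre of the three-spoke handle: on the screw axis, 225 mm over the table, at the height of the spokes' centre line. The handle turns about the upright line through this point and stays at this height
- spoke_end (a point): centre of the black ball (27 mm across) on the end of one of the three level spokes, 108 mm from the hub. Spokes: alike, bare straight steel rods 12 mm thick, 120 degrees apart, no rim, from a boss 42 mm across to the ball. A finger fits down between them; under the spokes 44 mm are free above the crosshead, nothing beside it down to the platen
- wheel (a joint): handle angle in rad, growing clockwise seen from above; 0 = top of the screw, end stop at 4.4. Each rad lowers nut plate and platen by 6 mm, no play. Drag 0.2 N m + 0.1 N m per rad/s (2.5 to 4 N at 80 mm from the hub); it stays where left. Once the platen touches, 0.54 N m more per rad; let go, it may run back until the springs push with about 33 N (2.2 mm)
- platen (a joint): how far the platen's springs are squeezed, in m: 0 while the platen hangs free, growing as it is pushed up towards the nut plate; 15 N per mm, solid at 7.5 mm. Seen as the 10 mm gap between nut plate and platen, with four coil springs in it, getting smaller
- platen_face (a point): centre of the flat underside of the platen, a steel plate 170 (x) x 220 (y) x 16 mm that hangs under the crosshead by four springs from a dark plate (nut plate)
- bundle: bundle of paper folders between two brown boards, one rigid loose block of 150 (x) x 210 (y) x 50 mm, 0.8 to 1.7 kg, lying on the press bed under the platen. Origin: centre of its underside; its top is 50 mm higher. The platen starts 7 to 18 mm above its top
- bone_folder: white bone folder (flat stick 16 x 150 x 6 mm, long side along its y) lying on the front edge of the press bed. Loose; not part of the job. Origin: centre of its underside
- weight: small brass paperweight with a knob, 40 mm across, 50 mm tall, on the table before a front corner of the press, left or right. Loose; not part of the job. Origin: centre of its underside
- paste_jar: white jar, 60 mm across, 75 mm tall, on the table left of the press. Loose; not part of the job. Origin: centre of its underside
- cup: grey plastic cup, 72 mm across, 90 mm tall, on the table right of the press. Loose; not part of the job. Origin: centre of its underside
- brush: flat brush with a wooden handle lying along its x on the table right of the press. Loose; not part of the job. Origin: middle of its length
- loupe: black magnifier (loupe), 44 mm across, 40 mm tall, on the table before the other front corner of the press. Loose; not part of the job. Origin: centre of its underside
- card_box: closed cardboard box 90 x 130 x 60 mm on the table at the left, behind the jar. Loose; not part of the job. Origin: centre of its underside

How it is judged:
At the end, for the whole second after the job is handed in: The platen presses on the bundle by itself (springs squeezed by 0.4 to 6.5 mm, more than 4 N on the bundle), the handle is at rest, and the bundle is within 15 mm of where it lay (value of joint platen between 0.0004 and 0.0065 m and contact force between platen and bundle above 4 N and velocity of joint wheel between -0.05 and 0.05 rad/s and distance of bundle from where it was at the start of the episode below 0.015 m); the robot touches nothing.
It fails at once if the platen's springs squeezed almost solid (over 6.5 mm): the bundle is crushed (value of joint platen above 0.0065 m).
It fails at once if the bundle shifted by more than 15 mm or lifted (distance of bundle from where it was at the start of the episode above 0.015 m).
It fails at once if one of the seven things around the press moved by more than 30 mm or lifted (distance of any of bone_folder, weight, paste_jar, cup, brush, loupe, card_box from where it was at the start of the episode above 0.03 m).
It also fails if it takes over 43 s, if anything falls off the work surface, if the arm or the gripper's body presses on something with over 40 N, if the wrist force passes 120 N, or if a joint passes its speed limit or range.

## Working session

There is one attempt and no reset: what is moved stays moved. The work goes in short steps, Python scripts to look and compute and a tool call to move; the robot and the scene stay as the last step left them, time stands still between calls to the robot, and variables do not carry over. Pictures are saved under pics/ and viewed, at most 10 in all, crops included, and the job is handed in when it is done.

Besides the shell and the picture viewer there is one more tool, called after "Call:" as name(argument=value, ...) on one line, values as JSON. apply_moves: Moves the arm, as the interface text tells. Shifts and turns lie within -1 to 1; 1 stands for 0.15 m of shift or pi/4 rad of turn. Its arguments: {"type":"object","properties":{"increments":{"type":"string"},"fingers":{"type":"number"},"grip_force":{"type":"number"}},"required":["increments"]}

```bash
mkdir -p pics; python3 - <<'E'
from bench import manip
import cv2,numpy as np
print(manip.observe()); print(manip.tcp_to_grasp)
for n in ["scene","top"]:
    f=manip.grab_frame(n); cv2.imwrite(f"pics/{n}0.png",f["img"][...,::-1])
    print(n,{k:v for k,v in f.items() if k!="img"})
E
```

```text
{'clock': 0.0, 'q': array([ 1.1857845 ,  0.33389995,  0.03987069,  1.46630262, -0.01339066,
        1.34329374, -0.05847157]), 'qd': array([-9.31176855e-05, -1.34426034e-03, -1.10620667e-03, -7.41144796e-04,
        9.01372687e-04, -6.80173099e-04, -1.14948403e-03]), 'joint_torque': array([ 2.65537055e-04, -6.56356430e+01,  1.33524388e+00, -4.03797305e+01,
       -5.96989878e-02,  4.49115783e-02,  1.77131674e-04]), 'eef_pos': array([ 0.18309166, -0.62317709,  0.22165098]), 'tcp_rot': array([-7.99970203e-04,  9.89804855e-01,  1.42427799e-01, -1.75101165e-04]), 'force': array([-0.23946946, -0.22411451, -0.45401222]), 'moment': array([-0.01398253,  0.04879932,  0.00950132]), 'finger_force': 0.0, 'width': 0.998493069071546}
0.0187
scene {'fx': 605.8470513489327, 'fy': 605.8470513489327, 'cx': 316.85181071035316, 'cy': 237.61898058620386, 'xyz': array([ 1.50634471, -0.19074387,  0.94664961]), 'attitude': array([0.71549664, 0.33171579, 0.26594831, 0.55434709])}
top {'fx': 518.087476818968, 'fy': 518.087476818968, 'cx': 321.09744165660703, 'cy': 240.0593609084979, 'xyz': array([0.47840861, 0.06053399, 1.04573266]), 'attitude': array([-0.70451606, -0.02297263,  0.03907895,  0.70823881])}
```

View pics/scene0.png

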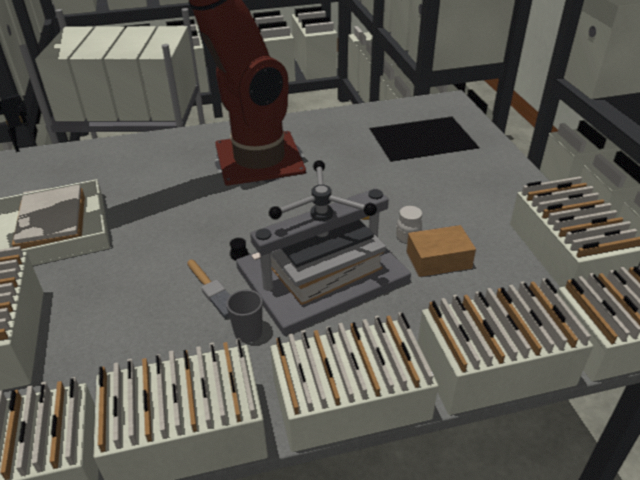

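View pics/top0.png

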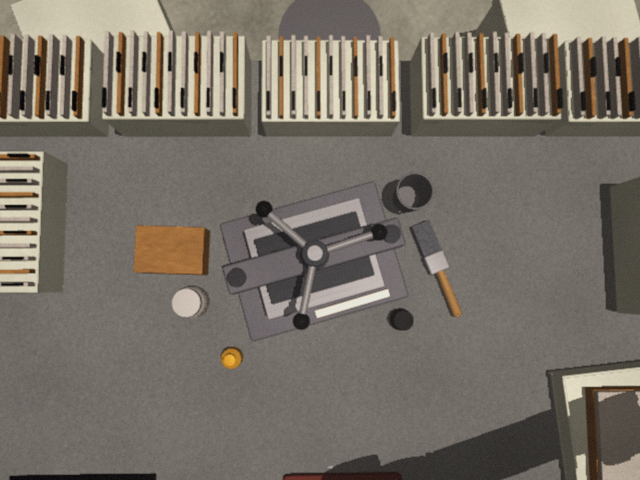

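Scene picture: the press sits mid-table with the hub at about (321,192). In the top picture (up = +x, left = +y) the hub is at about (314,253), and the balls are at about (264,209), (379,232) and (302,321).

```bash
cat > h.py <<'E'
from bench import manip
import cv2,numpy as np
from scipy.spatial.transform import Rotation as R
def rot(q): return R.from_quat(np.roll(q,-1)).as_matrix()
def ray(f,u,v):
    d=rot(f["attitude"])@np.array([(u-f["cx"])/f["fx"],-(v-f["cy"])/f["fy"],-1]); return np.array(f["xyz"]),d
def onz(f,u,v,z):
    o,d=ray(f,u,v); return o+d*(z-o[2])/d[2]
def proj(f,p):
    c=rot(f["attitude"]).T@(np.array(p)-f["xyz"]); return f["cx"]+f["fx"]*c[0]/-c[2], f["cy"]-f["fy"]*c[1]/-c[2]
def balls(f,seeds=None):
    "dark round blobs near the hub whose ball-centre plane radius is about 108 mm"
    g=f["img"].max(2); m=(g<34).astype(np.uint8)
    n,l,s,c=cv2.connectedComponentsWithStats(m)
    return [(c[i],s[i]) for i in range(1,n) if 60<s[i][4]<600]
E
python3 - <<'E'
from h import *
f=manip.grab_frame("top")
b=balls(f)
for c,s in b:
    if 200<c[0]<440 and 160<c[1]<360: print(c.round(1),s[2:],onz(f,*c,.225).round(4))
for z in (.225,.24): print("hub",z,onz(f,314.3,253,z).round(4))
P=[onz(f,*p,.225) for p in[(264,209),(379,232),(302,321)]]
print(np.mean(P,0), [np.hypot(*(p-np.mean(P,0))[:2]).round(4) for p in P])
s=manip.grab_frame("scene"); print("scene check",proj(s,np.mean(P,0)),[np.round(proj(s,p),0) for p in P])
print(rot(manip.observe()["tcp_rot"]).round(3))
E
```

```text
[263.  208.8] [ 16  15 173] [0.6011 0.134  0.225 ]
[378.5 231.7] [ 16  15 138] [ 0.5635 -0.0501  0.225 ]
[394.  316.8] [13 20 62] [ 0.4288 -0.0726  0.225 ]
[300.2 320.8] [ 15  15 118] [0.4237 0.0752 0.225 ]
hub 0.225 [0.53   0.0525 0.225 ]
hub 0.24 [0.5291 0.0527 0.24  ]
[0.52906728 0.05124681 0.225     ] [np.float64(0.1083), np.float64(0.1078), np.float64(0.1078)]
scene check (np.float64(319.5473058869958), np.float64(194.723909471801)) [array([368., 209.]), array([273., 212.]), array([317., 166.])]
[[ 0.959  0.282 -0.   ]
 [ 0.282 -0.959  0.001]
 [-0.    -0.001 -1.   ]]
```

Call:
apply_moves(increments="0 0 -0.33 0 0 0;0 0 -0.33 0 0 0;0.263 -0.147 0 0 0 0;0.263 -0.147 0 0 0 0;0.263 -0.147 0 0 0 0;0.263 -0.147 0 0 0 0;0.263 -0.147 0 0 0 0;0.263 -0.147 0 0 0 0;0.263 -0.147 0 0 0 0;0.263 -0.147 0 0 0 0;0.263 -0.147 0 0 0 0;0.263 -0.147 0 0 0 0;0.083 -0.269 0 0 0 0;0.083 -0.269 0 0 0 0;0.083 -0.269 0 0 0 0;0.083 -0.269 0 0 0 0;0.083 -0.269 0 0 0 0;0.083 -0.269 0 0 0 0;0.083 -0.269 0 0 0 0;0.083 -0.269 0 0 0 0", fingers=1)

```text
clock: 2.7
eef_pos: [0.5039, 0.0383, 0.3216]
tcp_rot: [0.0, 0.99, 0.142, 0.0]
force: [0.8, 0.4, -0.1]
width: 0.005
finger_force: 0.0
```

Call:
apply_moves(increments="0.083 -0.269 0 0 0 0;0.083 -0.269 0 0 0 0;0 0 0 0 0 0;0 0 0 0 0 0")

```text
clock: 3.2
eef_pos: [0.5053, 0.1207, 0.3214]
tcp_rot: [0.0, 0.99, 0.142, -0.0]
force: [1.2, -0.1, -0.3]
width: 0.004
finger_force: 0.0
```

Call:
apply_moves(increments="0 0 0.2 0 0 0;0 0 0.2 0 0 0;0 0 0.2 0 0 0;0 0 0.2 0 0 0;0 0 0 0 0 0")

```text
clock: 3.82
eef_pos: [0.5042, 0.1195, 0.1998]
tcp_rot: [0.0, 0.99, 0.141, -0.002]
force: [0.3, -0.1, -0.7]
width: 0.006
finger_force: 0.0
```

```bash
cat >> h.py <<'E'
H=np.array([.529,.051])
def plan(step,n,rad=.075,a0=None):
    "chord rows along the arc about the hub, in tool units; prints one row per step"
    s=manip.observe(); M=rot(s["tcp_rot"])[:2,:2]; p=s["eef_pos"][:2]
    a=np.arctan2(*(p-H)[::-1]); print("r",np.hypot(*(p-H)).round(4),"ang",np.degrees(a).round(1),"z",s["eef_pos"][2].round(4),"F",s["force"].round(2))
    if a0 is not None: a=np.radians(a0); p=H+rad*np.array([np.cos(a),np.sin(a)])
    out=[]
    for i in range(1,n+1):
        q=H+rad*np.array([np.cos(a-step*i),np.sin(a-step*i)]); u=M.T@(q-p)/.15; p=q
        out.append("%.3f %.3f 0 0 0 0"%tuple(u))
    print(";".join(out))
E
python3 -c "
from h import *
plan(.08,20)"
```

```text
r 0.0728 ang 109.9 z 0.1998 F [ 0.25 -0.13 -0.73]
0.039 -0.016 0 0 0 0;0.040 0.002 0 0 0 0;0.040 0.005 0 0 0 0;0.039 0.009 0 0 0 0;0.038 0.012 0 0 0 0;0.037 0.015 0 0 0 0;0.036 0.018 0 0 0 0;0.034 0.020 0 0 0 0;0.033 0.023 0 0 0 0;0.031 0.026 0 0 0 0;0.029 0.028 0 0 0 0;0.026 0.030 0 0 0 0;0.024 0.032 0 0 0 0;0.021 0.034 0 0 0 0;0.018 0.036 0 0 0 0;0.015 0.037 0 0 0 0;0.012 0.038 0 0 0 0;0.009 0.039 0 0 0 0;0.006 0.040 0 0 0 0;0.003 0.040 0 0 0 0
```

Call:
apply_moves(increments="0.039 -0.016 0 0 0 0;0.04 0.002 0 0 0 0;0.04 0.005 0 0 0 0;0.039 0.009 0 0 0 0;0.038 0.012 0 0 0 0;0.037 0.015 0 0 0 0;0.036 0.018 0 0 0 0;0.034 0.02 0 0 0 0;0.033 0.023 0 0 0 0;0.031 0.026 0 0 0 0;0.029 0.028 0 0 0 0;0.026 0.03 0 0 0 0;0.024 0.032 0 0 0 0;0.021 0.034 0 0 0 0;0.018 0.036 0 0 0 0;0.015 0.037 0 0 0 0;0.012 0.038 0 0 0 0;0.009 0.039 0 0 0 0;0.006 0.04 0 0 0 0;0.003 0.04 0 0 0 0")

```text
clock: 6.32
eef_pos: [0.6015, 0.0763, 0.2016]
tcp_rot: [-0.0, 0.99, 0.143, 0.0]
force: [-2.1, 2.6, 0.3]
width: 0.007
finger_force: 1.5
```

```bash
python3 -c "
from h import *
plan(.08,10)
f=manip.grab_frame('top'); g=manip.grab_frame('scene')
cv2.imwrite('pics/m1.png',np.vstack([cv2.resize(f['img'][170:350,200:440],(720,540))[:300],cv2.resize(g['img'][150:330,220:420],(720,648))[:290,:]])[...,::-1])
print([ (c.round(0), np.degrees(np.arctan2(*(onz(f,*c,.225)[:2]-H)[::-1])).round(1)) for c,s in balls(f) if .1<np.hypot(*(onz(f,*c,.225)[:2]-H))<.116])
"
```

```text
r 0.0768 ang 19.3 z 0.2016 F [-2.1   2.59  0.31]
-0.011 0.041 0 0 0 0;-0.003 0.040 0 0 0 0;-0.006 0.040 0 0 0 0;-0.009 0.039 0 0 0 0;-0.012 0.038 0 0 0 0;-0.015 0.037 0 0 0 0;-0.018 0.036 0 0 0 0;-0.021 0.034 0 0 0 0;-0.024 0.032 0 0 0 0;-0.026 0.030 0 0 0 0
[(array([258., 292.]), np.float64(123.9))]
```

View pics/m1.png

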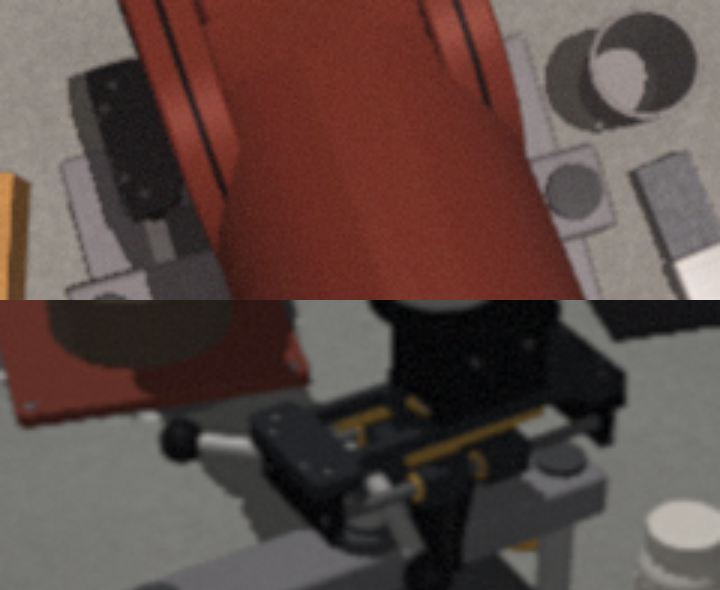

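The crop shows the finger behind spoke A. Ball C has moved from 167° to 124°, so the wheel is at about 0.75 rad, and the drag is about 3 N as expected.

Call:
apply_moves(increments="-0.011 0.041 0 0 0 0;-0.003 0.04 0 0 0 0;-0.006 0.04 0 0 0 0;-0.009 0.039 0 0 0 0;-0.012 0.038 0 0 0 0")

```text
clock: 7.05
eef_pos: [0.6038, 0.0458, 0.2016]
tcp_rot: [-0.0, 0.99, 0.142, 0.0]
force: [-0.2, 3.5, 0.8]
width: -0.001
finger_force: 1.3
```

```bash
cat >> h.py <<'E'
def st():
    s=manip.observe(); d=(s["eef_pos"][:2]-H); a=np.arctan2(d[1],d[0]); F=s["force"]
    print("t",round(s["clock"],2),"wheel~%.2f"%(np.radians(62)-a%(2*np.pi) if a>1.2 else np.radians(62)-a),"torque %.3f"%-(d[1]*F[0]-d[0]*F[1]) ,"Frad %.1f"%(F[:2]@d/np.hypot(*d)))
E
python3 -c "
from h import *
st();plan(.08,10)"
```

```text
t 7.05 wheel~1.15 torque 0.265 Frad -0.4
r 0.075 ang -4.0 z 0.2016 F [-0.15  3.55  0.83]
-0.016 0.037 0 0 0 0;-0.018 0.036 0 0 0 0;-0.021 0.034 0 0 0 0;-0.024 0.032 0 0 0 0;-0.026 0.030 0 0 0 0;-0.029 0.028 0 0 0 0;-0.031 0.026 0 0 0 0;-0.033 0.023 0 0 0 0;-0.034 0.020 0 0 0 0;-0.036 0.018 0 0 0 0
```

Call:
apply_moves(increments="-0.016 0.037 0 0 0 0;-0.018 0.036 0 0 0 0;-0.021 0.034 0 0 0 0;-0.024 0.032 0 0 0 0")

```text
clock: 7.55
eef_pos: [0.5983, 0.0229, 0.2017]
tcp_rot: [-0.0, 0.99, 0.143, 0.0]
force: [0.8, 3.7, -0.2]
width: 0.004
finger_force: 2.0
```

```bash
python3 -c "
from h import *
st();plan(.08,8)"
```

```text
t 7.55 wheel~1.47 torque 0.282 Frad -0.7
r 0.0748 ang -22.1 z 0.2017 F [ 0.81  3.74 -0.19]
-0.025 0.031 0 0 0 0;-0.028 0.028 0 0 0 0;-0.031 0.026 0 0 0 0;-0.033 0.023 0 0 0 0;-0.034 0.021 0 0 0 0;-0.036 0.018 0 0 0 0;-0.037 0.015 0 0 0 0;-0.038 0.012 0 0 0 0
```

Call:
apply_moves(increments="-0.025 0.031 0 0 0 0;-0.028 0.028 0 0 0 0;-0.031 0.026 0 0 0 0;-0.033 0.023 0 0 0 0")

```text
clock: 8.05
eef_pos: [0.5863, 0.0028, 0.2018]
tcp_rot: [-0.0, 0.99, 0.143, 0.001]
force: [2.8, 6.3, -0.5]
width: 0.005
finger_force: 2.8
```

```bash
python3 -c "
from h import *
st();plan(.08,8)"
```

```text
t 8.05 wheel~1.78 torque 0.495 Frad -1.9
r 0.0749 ang -40.0 z 0.2018 F [ 2.82  6.26 -0.53]
-0.034 0.021 0 0 0 0;-0.036 0.018 0 0 0 0;-0.037 0.015 0 0 0 0;-0.038 0.012 0 0 0 0;-0.039 0.009 0 0 0 0;-0.040 0.006 0 0 0 0;-0.040 0.003 0 0 0 0;-0.040 -0.001 0 0 0 0
```

Torque has jumped, so the platen has touched (roughly 2 mm of squeeze). I'll push a little more to confirm the slope.

Call:
apply_moves(increments="-0.034 0.021 0 0 0 0;-0.036 0.018 0 0 0 0")

```text
clock: 8.3
eef_pos: [0.5782, -0.0055, 0.2019]
tcp_rot: [-0.0, 0.99, 0.143, 0.001]
force: [4.0, 6.8, 0.4]
width: 0.006
finger_force: 3.1
```

```bash
python3 -c "
from h import *
st();plan(.08,4)
g=manip.grab_frame('scene')
cv2.imwrite('pics/m2.png',cv2.resize(g['img'][210:310,240:400],(800,500),interpolation=cv2.INTER_CUBIC)[...,::-1])"
```

```text
t 8.3 wheel~1.94 torque 0.558 Frad -2.5
r 0.0749 ang -49.0 z 0.2019 F [3.96 6.79 0.45]
-0.037 0.016 0 0 0 0;-0.038 0.012 0 0 0 0;-0.039 0.009 0 0 0 0;-0.040 0.006 0 0 0 0
```

View pics/m2.png

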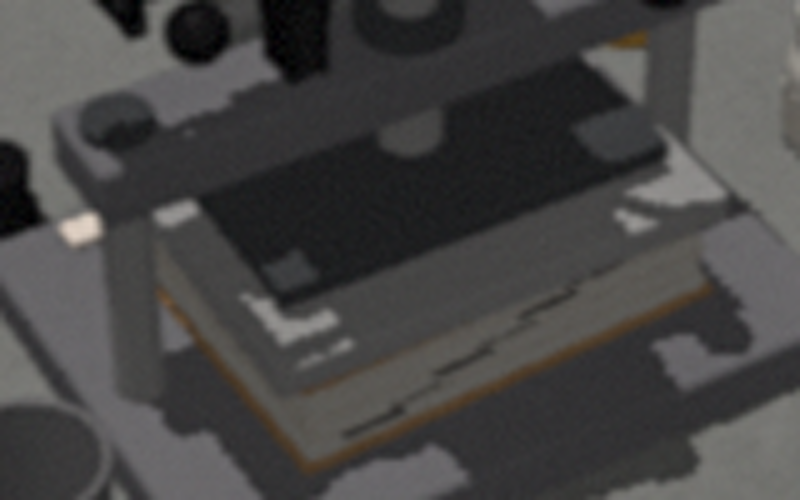

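The crop shows the platen lying on the bundle. The spring torque indicates about 3 mm of squeeze, so I'll back the finger off and lift.

Call:
apply_moves(increments="0.02 -0.01 0 0 0 0;0.03 -0.015 0 0 0 0;0.04 -0.025 0 0 0 0;0.04 -0.025 0 0 0 0;0.04 -0.025 0 0 0 0;0 0 0 0 0 0;0 0 -0.2 0 0 0;0 0 -0.3 0 0 0;0 0 -0.3 0 0 0;0 0 -0.2 0 0 0;0 0.25 0 0 0 0;0 0.3 0 0 0 0;0 0.3 0 0 0 0;0 0.3 0 0 0 0;0 0.3 0 0 0 0;0 0.3 0 0 0 0;0 0.3 0 0 0 0;0 0 0 0 0 0;0 0 0 0 0 0;0 0 0 0 0 0")

```text
clock: 10.85
eef_pos: [0.6847, -0.2782, 0.3521]
tcp_rot: [-0.0, 0.99, 0.143, 0.0]
force: [0.2, -0.1, -0.9]
width: 0.004
finger_force: 0.0
```

```bash
python3 -c "
from h import *
f=manip.grab_frame('top'); g=manip.grab_frame('scene')
print([ (c.round(0), np.degrees(np.arctan2(*(onz(f,*c,.225)[:2]-H)[::-1])).round(1)) for c,s in balls(f) if .1<np.hypot(*(onz(f,*c,.225)[:2]-H))<.116])
cv2.imwrite('pics/m3.png',np.vstack([cv2.resize(f['img'][165:365,140:470],(495,300)),cv2.resize(g['img'][180:330,200:447],(495,300))])[...,::-1])"
```

```text
[(array([370., 215.]), np.float64(-55.3)), (array([253., 224.]), np.float64(64.3))]
```

View pics/m3.png

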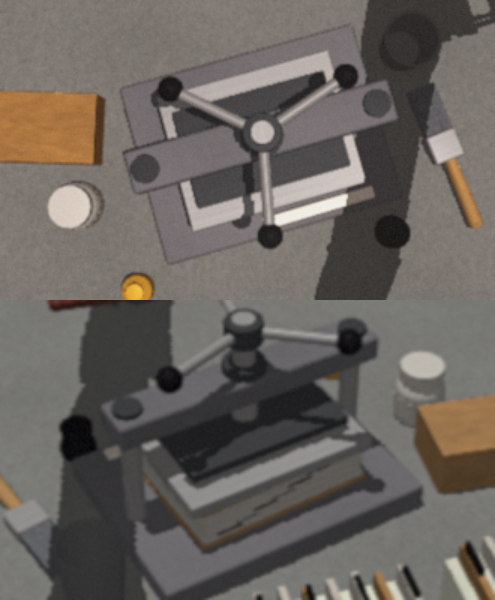

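The handle rests at about 1.83 rad: spoke A has gone from 49° to −55°. That fits a run-back to about 2.2 mm of squeeze. The finger is clear, and the things in view look unmoved.

```bash
python3 -c "
from bench import manip
print(manip.hand_in())"
```

```text
the job is handed in; nothing more can be done
None
```

I closed the press on the bundle and handed the job in; the verdict was not shown. By my estimate, the springs hold about 2 mm of squeeze (0.4 to 6.5 mm allowed), the finger is clear and nothing around the press appears to have moved.

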